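# Tip the armrest pads plate-up

### The arm

A 6-joint arm with a two-finger parallel gripper is mounted at the origin on the work surface. World frame = base frame: x ahead of the robot, y to its left, z up, the work surface at z = 0. Lengths are in m, angles in degrees, forces in N, time in s.
With the tool pointing down it reaches from about 0.25 to 0.725 m from the base axis. Payload 9.7 kg.
Tool frame: the origin (TCP) lies on the centre line of the jaws, within the pads' length; the fingertips stand tip_extent ahead of it and the grasp point (between the pads) lies 3 mm ahead of it (tip_extent is the distance from the TCP to the fingertips, in m); z points along the fingers, y is the line along which they close (so a half turn about z gives the same grasp; the last joint's range is limited). The gripper opens to 85 mm and grips with 20 to 120 N. Pads are 22 mm wide; open, the fingers measure 114 mm over their backs; the gripper's body (76 mm by 85 mm) begins 54 mm behind the grasp point. The pads swing forward as they close: fully open they stand 13 mm farther back than shut.
Start: joints at [70.646, 4.979, 10.078, 95.1, 0, 90], TCP at [0.182, 0.519, 0.226] pointing down, gripper open.
Joint ranges: [-179.16, 179.16], [-48.56, 103.87], [-65.8, 70.77], [-126.05, 130.52], [-82.76, 87.17], [-180, 180]. Speed limits (degrees/s): [127.2, 127.2, 147.25, 180, 180, 180].

### API

Orientations are given as [roll, pitch, yaw] about the fixed x, y, z axes, in that order (R = Rz(yaw) Ry(pitch) Rx(roll)).
In Python, from workcell import * gives the robot as it stands.
- The arm moves only by the tool servo_tool, never from a script. Its argument "rows" is a list of rows, each an object with "offset": the shift along the tool's x, y, z as a fraction of full scale, a list of three; "yaw": the turn about the tool's z as a fraction of full scale; "claw": the closure, from 0 (fully open) to 1 (shut). A call has 1 to 12 rows; each row is the pose to reach, as a shift and turn from the pose commanded when the call began, along the tool's axes at that moment, turning the shorter way round; what a row does not reach only later rows make up. Full scale, the value 1, is 0.1 m for a shift and pi rad for a turn. A row lasts 1/8 s, in which the tool goes at most 62.5 mm and 10.7 degrees, less where a joint would pass 70% of its speed; a pose out of reach is approached as far as the arm can. A call with a number of a shift or a turn outside -1 to 1 is refused whole. A call with a gripper value outside its range is refused whole. The fingers move at their own pace and stop on an object; "squeeze" is the grip in N (left out, the last holds). Time passes only in rows, so rows that repeat a pose let the fingers close. It gives the time, the measured TCP pose, the force, the opening and the grip force at its end, in the units of the state.
- get_obs(): the state, without advancing time (a new reading comes with each control period).
- camera(name): name is "scene" or "side" or "wrist"; returns (picture, depth): 480x640x3 uint8, red, green, blue; 480x640 float32, m along the optical axis (not along the pixel's ray), 0 where there is no reading.
- camera_info(name): a dict with "fx", "fy", "cx", "cy" (pixels), "cam_to_world" (4x4, takes a point from camera to world coordinates); the wrist camera has in their place "hand_eye" (4x4, takes a point from camera to tool coordinates, whose origin is the TCP and whose axes are the flange's). Camera axes: x right, y up, looking along -z (the intrinsics and any distortion apply to the point x, -y, -z); pixel columns grow to the right and rows downward; lengths in m; the calibration is good to about 2 mm. A picture is of the moment at which its call begins: read the wrist's pose just before it. camera_info takes no time and is no camera call.
- job_done(): hands the job in; it is judged then, once.
The state is a dict: "time": time; "q": joint angles; "qd": joint speeds; "joint_efforts": joint torques, N m; "ee_pos": TCP position; "tcp_rot": TCP orientation; "wrist_force": force on the tool from outside, world axes, zero at the start; "torque": the same for the moment, N m; "opening": finger opening in m; "grasp_force": force on a finger pad.
Only numpy, scipy, OpenCV 4.12 (cv2) and the standard library are available. Lean on these libraries where they do the work, as an engineer would, in place of code of your own. Each camera call takes 0.05 s, during which the arm holds its last target. There are 200 camera calls.

### The job

The two chair armrest pads standing on edge on the bench mat must be ready for screwing: push each one over, where it stands, so that it lies flat on the mat on its cushion with the steel mounting plate facing up, like the finished pad lying beside the mat. Do not pick the pads up or shove them along the bench, and leave everything else where it is.

Things in the scene. Friction and masses are not known exactly. Their poses are not given: they have to be found in the camera images.
- pad_a: Armrest pad on its long side, 84 mm tall, 200 long; black cushion 28 mm thick, steel plate 120 x 50 x 4 mm on one broad side. 0.3-0.55 kg; topples once leaned 20 degrees. Origin: cushion centre, 42 mm above the mat as it stands. x: level, out of the plate (plate surface at +18 mm, bare side at -14), any heading; y: its length; z: up.
- pad_b: Armrest pad on its long side, 84 mm tall, 200 long; black cushion 28 mm thick, steel plate 120 x 50 x 4 mm on one broad side. 0.3-0.55 kg; topples once leaned 20 degrees. Origin: cushion centre, 42 mm above the mat as it stands. x: level, out of the plate (plate surface at +18 mm, bare side at -14), any heading; y: its length; z: up.
- mat: Grey rubber bench mat fixed to the table, 340 (x) x 660 (y) x 4 mm thick. Origin: centre of its underside, on the table (z = 0); z up.
- done_pad: A third pad of the same kind, already lying finished, plate up, left of the mat (+y side). Origin: cushion centre, 14 mm above the table; z up, y along its length.
- collar: Black plastic ring standing on the mat between the two pads, 40 mm across, 30 mm tall. Origin: centre of its underside.
- sleeve: Dark steel tube standing on end on the mat between the two pads, 34 mm across, 55 mm tall. Origin: centre of its underside.
- caster: Chair caster lying on its side beyond the mat, wheel 56 mm across, 24 mm high. Origin: wheel centre on the underside.
- spray: Aerosol can standing right of the mat, 60 mm across, 180 mm tall. Origin: centre of its underside.
- screwdriver: Screwdriver lying to the left, nearer the robot. Origin: on its underside.
- wrench: Steel wrench lying right of the mat. Origin: on its underside.
Mind the look-alikes: they are no part of the job. Leave any pink look-alike of the pad_a alone.

How it is judged (in metres and radians):
At the end, for the whole second after the job is handed in: Both pads lie flat on the mat (plate side facing up within 0.12 rad, cushion centre lower than 25 mm above the table and over the mat), at rest, each with its centre within 140 mm of where it stood (tipping alone moves it about 65 mm) (angle between each of pad_a, pad_b's own x axis and vertical below 0.12 rad and height (world z) of each of pad_a, pad_b below 0.025 m and linear speed of each of pad_a, pad_b below 0.02 m/s and distance of each of pad_a, pad_b from where it was at the start of the episode below 0.14 m and x of pad_a in the frame of mat between -0.17 and 0.17 m and y of pad_a in the frame of mat between -0.33 and 0.33 m and x of pad_b in the frame of mat between -0.17 and 0.17 m and y of pad_b in the frame of mat between -0.33 and 0.33 m); the robot touches nothing.
It fails at once if a pad is lifted off the mat (its centre higher than 75 mm above the table) (height (world z) of any of pad_a, pad_b above 0.075 m).
It fails at once if a pad is shoved or carried along the bench (its centre more than 140 mm from its start) (distance of any of pad_a, pad_b from where it was at the start of the episode above 0.14 m).
It fails at once if another thing on the bench is moved by more than 25 mm (distance of any of done_pad, collar, sleeve, caster, spray, screwdriver, wrench from where it was at the start of the episode above 0.025 m).
It fails at once if the sleeve, the collar or the spray can is knocked over (angle between any of sleeve, collar, spray's own z axis and vertical above 0.4 rad).
It also fails if it takes over 32 s, if anything falls off the work surface, if the arm or the gripper's body presses on something with over 40 N, if the wrist force passes 120 N, or if a joint passes its speed limit or range.

## Working session

There is one attempt and no reset: what is moved stays moved. The work goes in short steps, Python scripts to look and compute and a tool call to move; the robot and the scene stay as the last step left them, time stands still between calls to the robot, and variables do not carry over. Pictures are saved under pics/ and viewed, at most 10 in all, crops included, and the job is handed in when it is done.

Besides the shell and the picture viewer there is one more tool, called after "Call:" as name(argument=value, ...), one argument or row to a line, values as JSON. servo_tool: Moves the arm, as the interface text tells. Its arguments: {"type":"object","properties":{"rows":{"type":"array"},"squeeze":{"type":"number"}},"required":["rows"]}

```bash
mkdir -p pics; cat > h.py <<'E'
from workcell import *
import numpy as np, cv2
def shot(name,f):
    p,d=camera(name); cv2.imwrite(f'pics/{f}.png',p[...,::-1]); np.save(f'pics/{f}.npy',d); return p,d
def world(name,d):
    i=camera_info(name); M=np.array(i["cam_to_world"])
    v,u=np.mgrid[:480,:640]
    P=np.stack([(u-i["cx"])/i["fx"]*d,-(v-i["cy"])/i["fy"]*d,-d],-1)
    return P@M[:3,:3].T+M[:3,3]
E
python3 - <<'E'
from h import *
o=get_obs();print(o)
for n in("scene","side"):
    shot(n,n+"0");i=camera_info(n);print({k:np.round(v,3).tolist() if not isinstance(v,str) else v for k,v in i.items()})
E
```

```text
{'time': 0.0, 'q': array([7.06457831e+01, 5.01084501e+00, 1.00331838e+01, 9.51000545e+01,
       1.72719064e-03, 9.00014151e+01]), 'qd': array([-0.00510467,  0.05787959, -0.04981986,  0.00015361, -0.05934324,
        0.00163983]), 'joint_efforts': array([-5.17463450e-04, -5.20390999e+01,  4.64802575e+01,  1.65485730e-02,
       -4.02675278e-05,  7.07916158e-06]), 'ee_pos': array([0.18218356, 0.51868712, 0.22547415]), 'tcp_rot': array([-1.79922284e+02, -1.72526967e-03,  1.60644366e+02]), 'wrist_force': array([-0.13156011,  1.15779233,  0.2224452 ]), 'torque': array([-0.02434593, -0.02058256,  0.03481079]), 'grasp_force': 0.0, 'opening': 0.0855306736764103}
{'fx': 529.067, 'fy': 529.067, 'cx': 331.922, 'cy': 240.264, 'cam_to_world': [[-0.495, -0.757, 0.426, 1.179], [0.869, -0.424, 0.257, 0.444], [-0.014, 0.497, 0.867, 1.443], [0.0, 0.0, 0.0, 1.0]]}
{'fx': 586.469, 'fy': 586.469, 'cx': 320.067, 'cy': 238.85, 'cam_to_world': [[0.958, 0.181, -0.221, 0.162], [-0.286, 0.578, -0.764, -1.14], [-0.01, 0.796, 0.606, 0.973], [0.0, 0.0, 0.0, 1.0]]}
```

View pics/scene0.png

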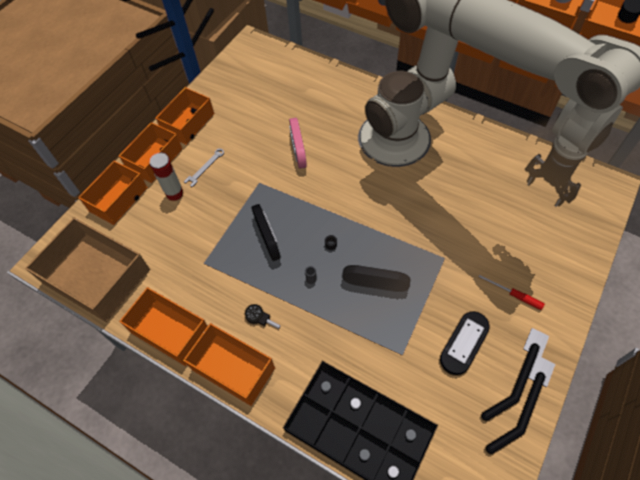

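View pics/side0.png

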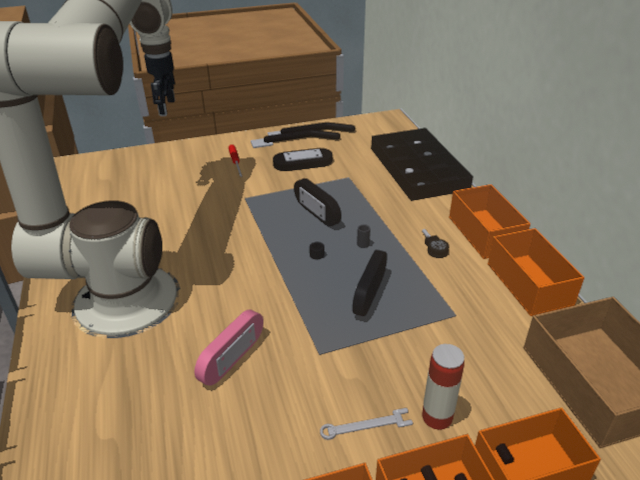

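The scene image shows the standing pads at about (265,232) and (376,278), with the collar at (331,242) and the sleeve at (311,274). The side view shows the left pad's plate at (315,203). Next I'll get poses from depth and enlarge both pads.

```bash
python3 - <<'E'
from h import *
a=cv2.imread('pics/scene0.png')[190:300,235:425]; b=cv2.imread('pics/side0.png')[170:330,280:410]
a=cv2.resize(a,None,fx=3,fy=3,interpolation=3); b=cv2.resize(b,None,fx=3,fy=3,interpolation=3)
c=np.zeros((480,390+400,3),'uint8'); a=cv2.resize(a,(400,232)); c[:232,:400]=cv2.convertScaleAbs(a,alpha=2); c[:,400:]=cv2.convertScaleAbs(b,alpha=2); cv2.imwrite('pics/crop0.png',c)
pts=[]
for n in("scene","side"):
    d=np.load(f'pics/{n}0.npy'); W=world(n,d); m=(d>0)&(W[...,0]>.25)&(W[...,0]<.8)&(abs(W[...,1])<.36)&(W[...,2]>.014)&(W[...,2]<.12)
    k,l,s,_=cv2.connectedComponentsWithStats(m.astype('uint8'))
    for j in range(1,k):
        if s[j,4]<40: continue
        P=W[l==j]; t=P[P[:,2]>P[:,2].max()-.02]; c,sz,an=cv2.minAreaRect(t[:,:2].astype('f4'))
        q=t[:,:2]-t[:,:2].mean(0); e=np.linalg.eigh(q.T@q)[1][:,1]
        print(n,s[j],'c',np.round(c,3),'sz',np.round(sz,3),'ang',round(np.degrees(np.arctan2(e[1],e[0])),1),'z',round(P[:,2].max(),3),'full',np.round(P.min(0),3),np.round(P.max(0),3))
E
```

```text
scene [293 144  14  25 233] c [ 0.266 -0.223] sz [0.062 0.031] ang 53.0 z 0.09 full [ 0.251 -0.256  0.017] [ 0.302 -0.189  0.09 ]
scene [251 204  30  58 666] c [ 0.569 -0.16 ] sz [0.176 0.031] ang 52.6 z 0.096 full [ 0.508 -0.244  0.015] [ 0.641 -0.077  0.096]
scene [324 235  13  15 129] c [0.491 0.023] sz [0.042 0.037] ang -151.8 z 0.043 full [0.47  0.003 0.014] [0.512 0.042 0.043]
scene [ 341  265   69   27 1274] c [0.543 0.206] sz [0.033 0.176] ang 109.5 z 0.096 full [0.5   0.108 0.014] [0.59  0.301 0.096]
scene [304 266  12  17 160] c [0.622 0.03 ] sz [0.034 0.033] ang -139.4 z 0.066 full [0.605 0.012 0.015] [0.639 0.047 0.066]
scene [246 304  33  23 193] c [ 0.786 -0.028] sz [0.027 0.111] ang 84.4 z 0.033 full [ 0.773 -0.083  0.015] [0.8   0.028 0.033]
side [ 294  178   48   48 1248] c [0.541 0.197] sz [0.037 0.177] ang 110.4 z 0.094 full [0.498 0.098 0.014] [0.589 0.295 0.094]
side [357 224  14  22 244] c [0.621 0.026] sz [0.042 0.032] ang 70.4 z 0.062 full [0.603 0.005 0.014] [0.639 0.046 0.062]
side [422 229  22  25 202] c [ 0.786 -0.031] sz [0.111 0.028] ang 85.2 z 0.028 full [ 0.772 -0.087  0.014] [0.8   0.024 0.028]
side [310 241  15  17 196] c [0.489 0.018] sz [0.041 0.04 ] ang 69.8 z 0.039 full [ 0.469 -0.006  0.014] [0.508 0.042 0.039]
side [ 353  249   35   67 1221] c [ 0.564 -0.171] sz [0.177 0.03 ] ang 51.9 z 0.093 full [ 0.499 -0.254  0.014] [ 0.637 -0.095  0.093]
side [241 309  23  38 541] c [ 0.261 -0.228] sz [0.053 0.033] ang 56.3 z 0.089 full [ 0.25  -0.262  0.015] [ 0.298 -0.202  0.089]
```

View pics/crop0.png

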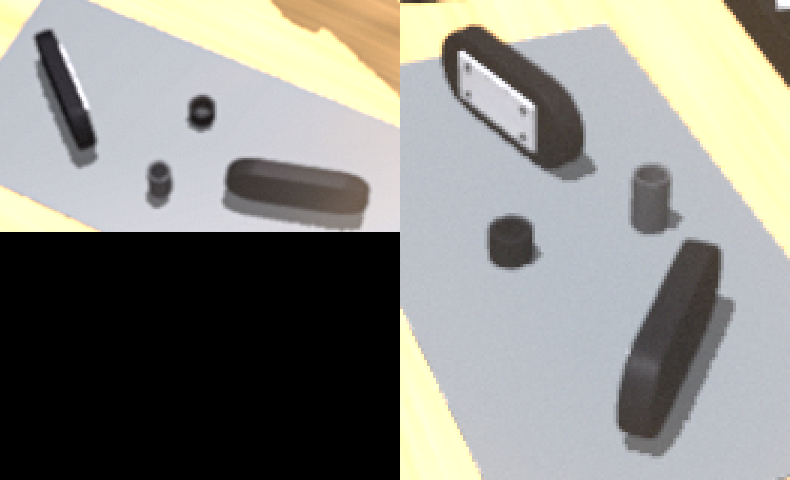

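The left pad has its centre at about (0.542, 0.201), its length along 110°, and its plate facing 200°, so it gets pushed toward 20°. The right pad has its centre at about (0.567, -0.166), its length along 52°, and its plate facing 142°, so it gets pushed toward -38°.

```bash
python3 -c "
import workcell as w
print([ (n,getattr(w,n)) for n in dir(w) if 'tip' in n.lower() or 'ext' in n.lower()],[n for n in dir(w) if n[0]!='_'])"
```

```text
[('tip_extent', 0.022)] ['PlanningError', 'camera', 'camera_info', 'get_obs', 'job_done', 'tip_extent']
```

Call:
servo_tool(
  rows=[
    {"offset": [-0.5, -0.28, 0], "yaw": -0.05, "claw": 1},
    {"offset": [-1, -0.55, 0], "yaw": -0.11, "claw": 1},
    {"offset": [-1, -0.55, 0], "yaw": -0.11, "claw": 1},
    {"offset": [-1, -0.55, 0], "yaw": -0.11, "claw": 1},
  ],
)

```text
time: 0.6
ee_pos: [0.2585, 0.4338, 0.2261]
tcp_rot: [180.0, -0.0, -179.7]
wrist_force: [-0.4, 0.2, -0.4]
opening: 0.0123
grasp_force: 0.0
```

Call:
servo_tool(
  rows=[
    {"offset": [-0.4, -0.45, 0], "yaw": -0.05, "claw": 1},
    {"offset": [-0.75, -0.85, 0], "yaw": -0.11, "claw": 1},
    {"offset": [-0.75, -0.85, 0], "yaw": -0.11, "claw": 1},
    {"offset": [-0.75, -0.85, 0], "yaw": -0.11, "claw": 1},
  ],
)

```text
time: 1.1
ee_pos: [0.3337, 0.3502, 0.226]
tcp_rot: [180.0, -0.0, -159.9]
wrist_force: [-0.3, 0.6, -0.1]
opening: -0.0
grasp_force: 0.0
```

Call:
servo_tool(
  rows=[
    {"offset": [-0.4, -0.5, 0], "yaw": 0, "claw": 1},
    {"offset": [-0.79, -1, 0], "yaw": 0, "claw": 1},
    {"offset": [-0.79, -1, 0], "yaw": 0, "claw": 1},
  ],
)

```text
time: 1.48
ee_pos: [0.4445, 0.2826, 0.2252]
tcp_rot: [-180.0, -0.1, -160.0]
wrist_force: [-0.8, -0.3, 0.3]
opening: 0.0002
grasp_force: 0.0
```

Call:
servo_tool(
  rows=[
    {"offset": [0, -0.5, 0.2], "yaw": 0, "claw": 1},
    {"offset": [0, -1, 0.4], "yaw": 0, "claw": 1},
    {"offset": [0, -1, 0.4], "yaw": 0, "claw": 1},
    {"offset": [0, -1, 0.4], "yaw": 0, "claw": 1},
  ],
)

```text
time: 1.98
ee_pos: [0.4769, 0.1906, 0.1864]
tcp_rot: [180.0, 0.0, -159.7]
wrist_force: [0.2, 0.8, -0.1]
opening: -0.0003
grasp_force: 0.0
```

Call:
servo_tool(
  rows=[
    {"offset": [0, -0.12, 0.45], "yaw": 0, "claw": 1},
    {"offset": [0, -0.12, 0.8], "yaw": 0, "claw": 1},
    {"offset": [0, -0.12, 0.96], "yaw": 0, "claw": 1},
    {"offset": [0, -0.12, 0.96], "yaw": 0, "claw": 1},
    {"offset": [0, -0.12, 0.96], "yaw": 0, "claw": 1},
  ],
)

```text
time: 2.6
ee_pos: [0.4821, 0.1787, 0.0918]
tcp_rot: [180.0, 0.1, -159.7]
wrist_force: [0.5, 0.8, 0.8]
opening: -0.0001
grasp_force: 0.0
```

```bash
python3 - <<'E'
from h import *
a,_=shot('side','side1'); b,_=shot('scene','scene1')
a=cv2.resize(a[120:270,260:410],(400,400),interpolation=3);b=cv2.resize(b[180:330,280:430],(400,400),interpolation=3)
cv2.imwrite('pics/c1.png',cv2.convertScaleAbs(np.hstack([a,b])[...,::-1],alpha=1.7)); print(get_obs()['ee_pos'])
E
```

```text
[0.48225413 0.17842654 0.09175696]
```

View pics/c1.png

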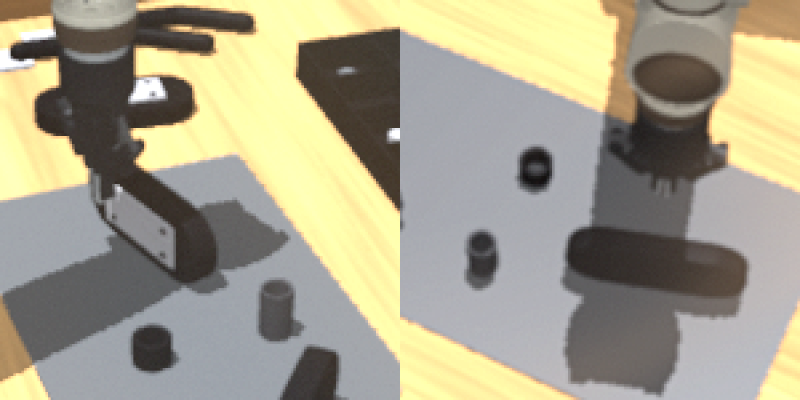

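The shut fingertips stand in front of the plate, near its middle and upper half (left crop about (110,190), right crop (665,185)). I'll push along -x.

Call:
servo_tool(
  rows=[
    {"offset": [-0.2, 0, 0], "yaw": 0, "claw": 1},
    {"offset": [-0.3, 0, 0], "yaw": 0, "claw": 1},
    {"offset": [-0.36, 0, 0], "yaw": 0, "claw": 1},
    {"offset": [-0.42, 0, 0], "yaw": 0, "claw": 1},
    {"offset": [-0.48, 0, 0], "yaw": 0, "claw": 1},
    {"offset": [-0.54, 0, 0], "yaw": 0, "claw": 1},
    {"offset": [-0.6, 0, 0], "yaw": 0, "claw": 1},
    {"offset": [-0.66, 0, 0], "yaw": 0, "claw": 1},
    {"offset": [-0.72, 0, 0], "yaw": 0, "claw": 1},
    {"offset": [-0.78, 0, 0], "yaw": 0, "claw": 1},
    {"offset": [-0.78, 0, 0], "yaw": 0, "claw": 1},
    {"offset": [-0.78, 0, 0], "yaw": 0, "claw": 1},
  ],
)

```text
time: 4.2
ee_pos: [0.5546, 0.2048, 0.0901]
tcp_rot: [180.0, -0.0, -159.8]
wrist_force: [-0.1, 0.4, 1.0]
opening: 0.0
grasp_force: 0.0
```

```bash
python3 - <<'E'
from h import *
a,_=shot('side','side2'); b,_=shot('scene','scene2')
a=cv2.resize(a[120:270,260:410],(400,400),interpolation=3);b=cv2.resize(b[180:330,280:430],(400,400),interpolation=3)
cv2.imwrite('pics/c2.png',cv2.convertScaleAbs(np.hstack([a,b])[...,::-1],alpha=1.7)); print(get_obs()['ee_pos'])
E
```

```text
[0.55457883 0.20482966 0.09021871]
```

View pics/c2.png

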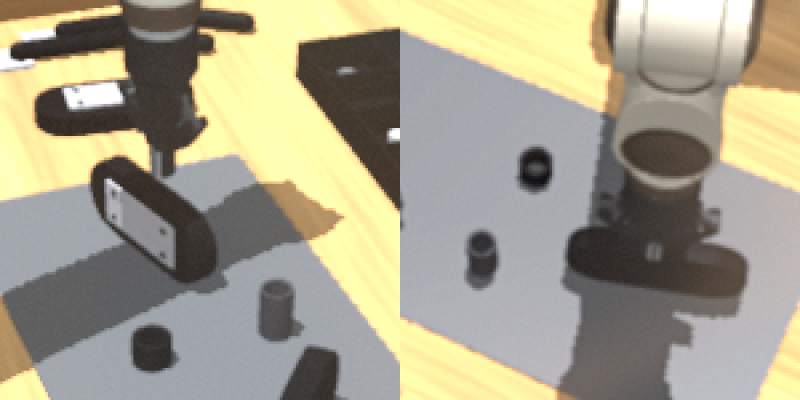

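The pad hasn't moved, and the fingertips appear to be right above its top edge (side crop (163,175)). I'll measure the tip height from depth.

```bash
python3 - <<'E'
from h import *
for k in (1,2):
  for n in("scene","side"):
    W=world(n,np.load(f'pics/{n}{k}.npy')); e=[(.482,.178),(.5546,.2048)][k-1]
    r=np.hypot(W[...,0]-e[0],W[...,1]-e[1]); m=(r<.03)&(W[...,2]>.03)&(W[...,2]<.17)
    print(k,n,np.histogram(W[m][:,2],bins=np.arange(.03,.171,.01))[0])
    W0=world(n,np.load(f'pics/{n}0.npy')); M=(abs(W0[...,0]-.45)<.02)&(abs(W0[...,1]+.1)<.04); print('mat z',np.median(W0[M][:,2]))
o=get_obs();print(o['q'],o['ee_pos'],tip_extent)
E
```

```text
1 scene [ 0  0  0  0  0  0  0 12 11 19 18 31 53 12]
mat z 0.004154726031867284
1 side [ 0  0  0  0  0  0  3 27 25 29 19 41 27 45]
mat z 0.004450881792070982
2 scene [27 34 27 35 26 62 20 12 15 16 15 42 38 12]
mat z 0.004154726031867284
2 side [10  6  8  7 21 95 23 27 27 29 19 40 33 47]
mat z 0.004450881792070982
[2.02711269e+01 1.00740588e+01 6.86660114e-01 8.06163814e+01
 4.40238245e-04 2.65284945e-02] [0.55457883 0.20482966 0.09021871] 0.022
```

The fingertips are actually at z ≈ 0.097, about 30 mm higher than the TCP reading implies, so they passed over the pad without touching it. I'll back off, go 32 mm lower and push again.

Call:
servo_tool(
  rows=[
    {"offset": [0, 0, -0.1], "yaw": 0, "claw": 1},
    {"offset": [0.4, 0, -0.1], "yaw": 0, "claw": 1},
    {"offset": [0.77, 0, -0.1], "yaw": 0, "claw": 1},
    {"offset": [0.77, 0, 0.1], "yaw": 0, "claw": 1},
    {"offset": [0.77, 0, 0.32], "yaw": 0, "claw": 1},
    {"offset": [0.77, 0, 0.32], "yaw": 0, "claw": 1},
    {"offset": [0.77, 0, 0.32], "yaw": 0, "claw": 1},
  ],
)

```text
time: 5.18
ee_pos: [0.4829, 0.1784, 0.0594]
tcp_rot: [180.0, 0.1, -159.8]
wrist_force: [0.9, 0.7, 0.5]
opening: -0.0002
grasp_force: 0.0
```

```bash
python3 - <<'E'
from h import *
e=get_obs()['ee_pos'];print(e)
for n in("scene","side"):
    p,d=shot(n,n+'3');W=world(n,d)
    r=np.hypot(W[...,0]-e[0],W[...,1]-e[1]); m=(r<.045)&(W[...,2]>.02)&(W[...,2]<.2)
    P=W[m]
    for z in np.arange(.02,.18,.01):
        q=P[(P[:,2]>=z)&(P[:,2]<z+.01)]
        if len(q): print(n,round(z,2),len(q),np.round(q.min(0)[:2]-e[:2],3),np.round(q.max(0)[:2]-e[:2],3))
E
```

```text
[0.48291567 0.17840796 0.05942572]
scene 0.06 1 [0.002 0.011] [0.002 0.011]
scene 0.07 14 [ 0.004 -0.009] [0.015 0.015]
scene 0.08 15 [ 0.002 -0.01 ] [0.014 0.014]
scene 0.09 12 [-0.007 -0.006] [0.015 0.016]
scene 0.1 24 [-0.008 -0.025] [0.02  0.021]
scene 0.11 58 [-0.018 -0.027] [0.022 0.04 ]
scene 0.12 52 [-0.017 -0.036] [0.026 0.042]
scene 0.13 36 [-0.015 -0.035] [0.027 0.043]
scene 0.14 39 [-0.011 -0.036] [0.028 0.044]
scene 0.15 42 [-0.012 -0.04 ] [0.026 0.044]
scene 0.16 30 [-0.018 -0.042] [0.024 0.044]
scene 0.17 31 [-0.017 -0.04 ] [0.027 0.042]
side 0.02 1 [0.04  0.016] [0.04  0.016]
side 0.04 1 [ 0.044 -0.002] [ 0.044 -0.002]
side 0.05 2 [0.043 0.008] [0.044 0.012]
side 0.06 8 [-0.009 -0.012] [0.011 0.003]
side 0.07 26 [-0.01  -0.016] [0.044 0.009]
side 0.08 26 [-0.011 -0.015] [0.01 0.01]
side 0.09 31 [-0.011 -0.02 ] [0.011 0.003]
side 0.1 17 [-0.014 -0.021] [0.023 0.008]
side 0.11 55 [-0.02  -0.038] [0.023 0.023]
side 0.12 51 [-0.024 -0.044] [0.025 0.038]
side 0.13 57 [-0.026 -0.043] [0.014 0.036]
side 0.14 46 [-0.026 -0.027] [0.015 0.039]
side 0.15 59 [-0.024 -0.043] [0.013 0.039]
side 0.16 63 [-0.023 -0.044] [0.023 0.023]
side 0.17 68 [-0.021 -0.045] [0.023 0.007]
```

Call:
servo_tool(
  rows=[
    {"offset": [-0.2, 0, 0], "yaw": 0, "claw": 1},
    {"offset": [-0.3, 0, 0], "yaw": 0, "claw": 1},
    {"offset": [-0.36, 0, 0], "yaw": 0, "claw": 1},
    {"offset": [-0.42, 0, 0], "yaw": 0, "claw": 1},
    {"offset": [-0.48, 0, 0], "yaw": 0, "claw": 1},
    {"offset": [-0.54, 0, 0], "yaw": 0, "claw": 1},
    {"offset": [-0.6, 0, 0], "yaw": 0, "claw": 1},
    {"offset": [-0.66, 0, 0], "yaw": 0, "claw": 1},
    {"offset": [-0.72, 0, 0], "yaw": 0, "claw": 1},
    {"offset": [-0.78, 0, 0], "yaw": 0, "claw": 1},
    {"offset": [-0.78, 0, 0], "yaw": 0, "claw": 1},
    {"offset": [-0.78, 0, 0], "yaw": 0, "claw": 1},
  ],
)

```text
time: 6.78
ee_pos: [0.5555, 0.2052, 0.0581]
tcp_rot: [180.0, -0.0, -159.8]
wrist_force: [-0.8, -0.0, 0.1]
opening: -0.0001
grasp_force: 0.0
```

```bash
python3 - <<'E'
from h import *
a,_=shot('side','side4'); b,_=shot('scene','scene4')
a=cv2.resize(a[120:270,260:410],(400,400),interpolation=3);b=cv2.resize(b[180:330,280:430],(400,400),interpolation=3)
cv2.imwrite('pics/c4.png',cv2.convertScaleAbs(np.hstack([a,b])[...,::-1],alpha=1.7)); print(get_obs()['ee_pos'])
E
```

```text
[0.55552539 0.2051821  0.05823137]
```

View pics/c4.png

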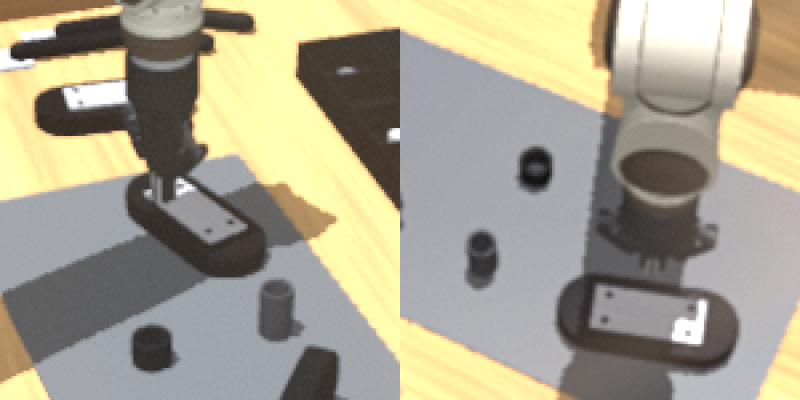

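The left pad now lies flat with its plate up (plate at about (205,210) in the side crop and (650,310) in the scene crop). I'll lift and go over to the right pad.

Call:
servo_tool(
  rows=[
    {"offset": [0.05, 0, -0.5], "yaw": 0, "claw": 1},
    {"offset": [0.1, 0, -1], "yaw": 0, "claw": 1},
    {"offset": [0.3, -0.5, -1], "yaw": 0, "claw": 1},
    {"offset": [0.5, -1, -1], "yaw": 0, "claw": 1},
    {"offset": [0.5, -1, -1], "yaw": 0, "claw": 1},
  ],
)

```text
time: 7.5
ee_pos: [0.5432, 0.0913, 0.1587]
tcp_rot: [-180.0, 0.0, -160.0]
wrist_force: [0.6, -0.1, 0.2]
opening: 0.0
grasp_force: 0.0
```

Call:
servo_tool(
  rows=[
    {"offset": [0.25, -0.5, 0], "yaw": 0, "claw": 1},
    {"offset": [0.5, -1, 0], "yaw": 0, "claw": 1},
    {"offset": [0.5, -1, 0], "yaw": 0, "claw": 1},
  ],
)

```text
time: 7.88
ee_pos: [0.5307, -0.0193, 0.1583]
tcp_rot: [-180.0, 0.0, -160.0]
wrist_force: [1.0, 0.6, 0.3]
opening: 0.0
grasp_force: 0.0
```

Call:
servo_tool(
  rows=[
    {"offset": [0.25, -0.5, 0], "yaw": 0.05, "claw": 1},
    {"offset": [0.5, -0.98, 0], "yaw": 0.1, "claw": 1},
    {"offset": [0.5, -0.98, 0], "yaw": 0.15, "claw": 1},
    {"offset": [0.5, -0.98, 0], "yaw": 0.2, "claw": 1},
    {"offset": [0.5, -0.98, 0], "yaw": 0.25, "claw": 1},
    {"offset": [0.5, -0.98, 0], "yaw": 0.3, "claw": 1},
    {"offset": [0.5, -0.98, 0], "yaw": 0.322, "claw": 1},
    {"offset": [0.5, -0.98, 0], "yaw": 0.322, "claw": 1},
    {"offset": [0.5, -0.98, 0], "yaw": 0.322, "claw": 1},
  ],
)

```text
time: 9.0
ee_pos: [0.5183, -0.1255, 0.1581]
tcp_rot: [180.0, -0.0, 142.4]
wrist_force: [-0.4, 0.5, -0.4]
opening: -0.0001
grasp_force: 0.0
```

Call:
servo_tool(
  rows=[
    {"offset": [0.05, 0, 0.3], "yaw": 0, "claw": 1},
    {"offset": [0.05, 0, 0.7], "yaw": 0, "claw": 1},
    {"offset": [0.05, 0, 0.99], "yaw": 0, "claw": 1},
    {"offset": [0.05, 0, 0.99], "yaw": 0, "claw": 1},
    {"offset": [0.05, 0, 0.99], "yaw": 0, "claw": 1},
  ],
)

```text
time: 9.62
ee_pos: [0.5147, -0.1232, 0.0605]
tcp_rot: [180.0, 0.1, 142.3]
wrist_force: [0.2, -0.4, 0.2]
opening: -0.0
grasp_force: 0.0
```

Call:
servo_tool(
  rows=[
    {"offset": [-0.2, 0, 0], "yaw": 0, "claw": 1},
    {"offset": [-0.3, 0, 0], "yaw": 0, "claw": 1},
    {"offset": [-0.36, 0, 0], "yaw": 0, "claw": 1},
    {"offset": [-0.42, 0, 0], "yaw": 0, "claw": 1},
    {"offset": [-0.48, 0, 0], "yaw": 0, "claw": 1},
    {"offset": [-0.54, 0, 0], "yaw": 0, "claw": 1},
    {"offset": [-0.6, 0, 0], "yaw": 0, "claw": 1},
    {"offset": [-0.66, 0, 0], "yaw": 0, "claw": 1},
    {"offset": [-0.72, 0, 0], "yaw": 0, "claw": 1},
    {"offset": [-0.78, 0, 0], "yaw": 0, "claw": 1},
    {"offset": [-0.78, 0, 0], "yaw": 0, "claw": 1},
    {"offset": [-0.78, 0, 0], "yaw": 0, "claw": 1},
  ],
)

```text
time: 11.12
ee_pos: [0.5757, -0.1709, 0.0591]
tcp_rot: [-180.0, -0.0, 142.3]
wrist_force: [-0.4, -0.8, 0.8]
opening: 0.0002
grasp_force: 0.0
```

Call:
servo_tool(
  rows=[
    {"offset": [0.05, 0, -0.5], "yaw": 0, "claw": 1},
    {"offset": [0.1, 0, -1], "yaw": 0, "claw": 1},
    {"offset": [0.6, 0, -1], "yaw": 0, "claw": 1},
    {"offset": [1, 0, -1], "yaw": 0, "claw": 1},
    {"offset": [1, 0, -1], "yaw": 0, "claw": 1},
    {"offset": [1, 0, -1], "yaw": 0, "claw": 1},
  ],
)

```text
time: 11.88
ee_pos: [0.497, -0.1098, 0.1595]
tcp_rot: [180.0, 0.1, 142.3]
wrist_force: [0.1, -0.8, -0.4]
opening: -0.0001
grasp_force: 0.0
```

```bash
python3 - <<'E'
from h import *
a,d=shot('side','side5'); b,_=shot('scene','scene5')
a=cv2.resize(a[150:340,240:480],(400,316),interpolation=3);b=cv2.resize(b[160:350,220:460],(400,316),interpolation=3)
cv2.imwrite('pics/c5.png',cv2.convertScaleAbs(np.hstack([a,b])[...,::-1],alpha=1.7)); print(get_obs()['ee_pos'])
E
```

```text
[ 0.49719082 -0.11008916  0.15905638]
```

View pics/c5.png

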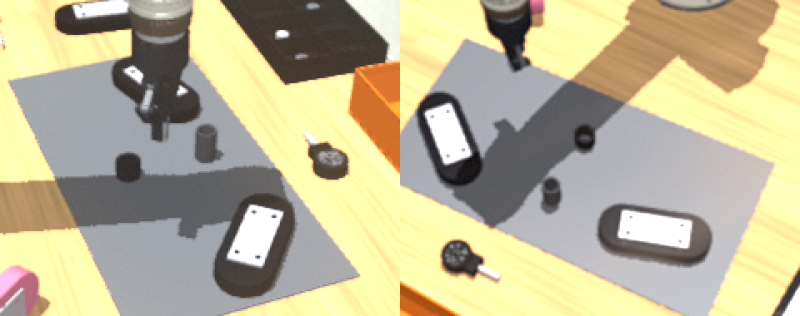

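Both pads lie plate up, at (255,240) and (160,90) in the side crop, and the sleeve and collar are upright. I'll check flatness and position numerically, then hand in if it's good.

```bash
python3 - <<'E'
from h import *
d=np.load('pics/scene5.npy');W=world('scene',d);ok=True
for c0 in [(.542,.201),(.566,-.166)]:
    m=(np.hypot(W[...,0]-c0[0],W[...,1]-c0[1])<.17)&(W[...,2]>.022)&(W[...,2]<.06)
    k,l,s,_=cv2.connectedComponentsWithStats(m.astype('uint8')); j=1+s[1:,4].argmax(); P=W[l==j]
    c,sz,a=cv2.minAreaRect(P[:,:2].astype('f4')); A=np.c_[P[:,:2]-c,np.ones(len(P))]; f=np.linalg.lstsq(A,P[:,2],rcond=None)[0]
    mv=np.hypot(c[0]-c0[0],c[1]-c0[1]); print(np.round(c,3),np.round(sz,3),'tilt',np.hypot(*f[:2]).round(3),'z',f[2].round(3),'moved',mv.round(3))
    ok&=np.hypot(*f[:2])<.1 and mv<.12
W0=world('scene',np.load('pics/scene0.npy')); g=(W0[...,2]<.008)&(W0[...,2]>.0025)
print('ok',ok)
if ok: print(job_done())
E
```

```text
[0.597 0.224] [0.089 0.198] tilt 0.015 z 0.034 moved 0.06
[ 0.614 -0.197] [0.201 0.084] tilt 0.005 z 0.033 moved 0.058
ok True
the job is handed in; nothing more can be done
None
```

Both pads now lie flat on the mat with the plate up. Each is tilted under 0.02 rad and moved about 60 mm, nothing else on the mat looks disturbed in the last pictures, and the job is handed in at about 12 s.

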